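# Draw a dose of lighting gel for the charcoal stove

## Robot

A 6-joint arm with a two-finger parallel gripper is mounted at the origin on the work surface. World frame = base frame: x ahead of the robot, y to its left, z up, the work surface at z = 0. Lengths are in m, angles in rad, forces in N, time in s.
With the tool pointing down it reaches from about 0.35 to 0.85 m from the base axis. Payload 8.1 kg.
Tool frame: the origin (TCP) lies midway between the tips of the shut fingers; the grasp point (between the pads) lies robot.grip_depth behind it (robot.grip_depth is the distance from the TCP to the grasp point, in m); y points along the fingers, x is the direction in which the jaws open and shut, and the axes are right-handed (so a half turn about y gives the same grasp; the last joint's range is limited). The gripper opens to 85 mm and grips with 20 to 120 N. Pads are 22 mm wide; open, the fingers measure 114 mm over their backs; the gripper's body (76 mm by 85 mm) begins 54 mm behind the grasp point. The pads swing forward as they close: fully open they stand 13 mm farther back than shut.
Start: joints at [1.184, 0.13, 1.488, -0, 1.523, -0.085], TCP at [0.178, 0.573, 0.231] pointing down, gripper open.
Joint ranges: [-2.96, 2.96], [-0.89, 2.26], [0.02, 2.5], [-1.34, 4.48], [0, 2.73], [-2.66, 2.66]. Speed limits (rad/s): [2.39, 2.39, 2.79, 3.14, 3.14, 3.14].

## Interface

Orientations are given as a rotation vector (axis times angle).
In Python, from rig import robot gives the robot as it stands.
- The arm moves only by the tool apply_moves, never from a script. Its arguments are lists of equal length, an entry for each row: "angular": the turn, a rotation vector about the tool's x, y, z in rad, a list of three; "delta_pos": the shift along the tool's x, y, z in m, a list of three; "jaw": the opening, from 0 (shut) to 1 (fully open). In form: {"angular": [[ax, ay, az], ...], "delta_pos": [[tx, ty, tz], ...], "jaw": [jaw, ...]}. A call has 1 to 10 rows; each row is the pose to reach, as a shift and turn from the pose commanded when the call began, along the tool's axes at that moment; what a row does not reach only later rows make up. A row lasts 1/10 s, in which the tool goes at most 50 mm and 8.59 degrees, less where a joint would pass 70% of its speed; a pose out of reach is approached as far as the arm can. A call with a gripper value outside its range is refused whole. The fingers move at their own pace and stop on an object; "grip_force" is the grip in N (left out, the last holds). Time passes only in rows, so rows that repeat a pose let the fingers close. It gives the time, the measured TCP pose, the force and the opening at its end, in the units of the state.
- robot.get_obs(): the state, without advancing time (a new reading comes with each control period).
- robot.grab_frame(name): name is "side" or "top" or "wrist"; returns the picture (480x640x3 uint8, red, green, blue); there is no depth.
- robot.camera_params(name): a dict with "mtx" (3x3 intrinsics, pixels), "view" (4x4, takes a point from world to camera coordinates). Camera axes: x right, y down, z forward; pixel columns grow to the right and rows downward; lengths in m; the calibration is good to about 2 mm. A picture is of the moment at which its call begins: read the wrist's pose just before it. camera_params takes no time and is no camera call; for the wrist camera it gives the pose at the moment of the call.
- robot.finish_job(): hands the job in, once; it reports no verdict.
The state is a dict: "time_s": time; "q": joint angles; "joint_velocities": joint speeds; "joint_efforts": joint torques, N m; "ee_pos": TCP position; "ee_rot": TCP orientation; "contact_force": force on the tool from outside, world axes, zero at the start; "ft_torque": the same for the moment, N m; "finger_gap": opening from 0.0 (shut) to 1.0 (fully open).
Only numpy, scipy, OpenCV 4.12 (cv2) and the standard library are available. Lean on these libraries where they do the work, as an engineer would, in place of code of your own. Each camera call takes 0.05 s, during which the arm holds its last target. There are 200 camera calls.

## Task

Take the small tin pan out from under the low plank shelf and set it flat on the ledge with the canister's spout over the middle of its bowl, and let go of it. Only then press the sprung cap on top of the canister all the way down for a moment and let it come up again. Leave the other things where they are.

Things in the scene. Friction and masses are not known exactly. Their poses are not given: they have to be found in the camera images.
- pan: small open aluminium pan, 0.22 kg. Bowl: straight-sided box 64 mm wide (x), 80 mm long (y), 42 mm high, walls 4 mm. A straight dark bar handle runs out of its -y wall, from y = -40 to -140 mm. Origin: under the middle of the bowl, at the underside. At the start the handle is tucked in under the shelf and only the bowl sticks out, to be taken across its 64 mm
- pan_grip (a point): on the pan's handle (18 mm wide, 12 mm thick, along the pan's y), 82 mm from the middle of the bowl, on the bar's centre line 34 mm above the pan's underside: where to hold the pan when its bowl goes under the spout, as the spout and canister leave no room for a gripper over the bowl there
- shelf: low fixed shelf: a plank 280 mm (x) by 160 mm (y), underside 55 mm and top 73 mm above the ledge, on two bricks (each 45 mm wide, their inner faces at x = +-89 mm). Origin: on the ledge under the middle of the plank. The pan looks out of its +y side (plank edge at y = +80 mm).
- canister: fixed upright tin-plate canister, 90 mm in diameter (foot plate 104 mm, 8 mm high), body 160 mm high with a short neck to 186 mm; a sprung black cap on a stem stands on top. A 14 mm spout tube leaves it level at 112 mm height along its -y and bends down at its end. Origin: on the ledge, on its axis.
- spout (a point): the lower end of the canister's spout, 80 mm above the ledge, 105 mm from the canister's axis along the canister's -y
- cap_top (a point): middle of the top face of the sprung cap (round, 48 mm in diameter, 16 mm thick), 219 mm above the ledge when up, on the canister's axis; it is pressed straight down
- cap (a joint): how far the cap is pressed down: 0 up, 0.015 m fully down against its stop. It starts to move at about 2.5 N and takes about 8.5 N fully down; it springs back by itself
- lid: bystander: clay pot lid, 100 mm across, 36 mm high, lying on the shelf's plank; origin under its middle
- mug: bystander: white mug, 72 mm across, 80 mm high, standing on the far (+x) side of the canister; origin under its middle
- scoop: bystander: yellow plastic scoop, round cup 72 mm across and 45 mm high, handle 110 mm along its -y, at the back of the ledge; origin under the middle of its cup
- poker: bystander: short steel poker with a wooden grip, 220 mm long along its y, lying on the robot's side of the canister; origin under its middle
- kettle: bystander: blackened kettle, 170 mm across, 200 mm high with its handle, at the left; origin under its middle
- dish: bystander: blue enamel dish, 140 mm across, 60 mm high, at the left; origin under its middle

How it is judged:
By the outcome, as a careful person would: the job done as asked, in the order asked, and still so for the second after the job is handed in, with the robot touching nothing.
It also fails if it takes over 53 s, if anything falls off the work surface, if the arm or the gripper's body presses on something with over 40 N, if the wrist force passes 120 N, or if a joint passes its speed limit or range.

## Working session

There is one attempt and no reset: what is moved stays moved. The work goes in short steps, Python scripts to look and compute and a tool call to move; the robot and the scene stay as the last step left them, time stands still between calls to the robot, and variables do not carry over. Pictures are saved under pics/ and viewed, about 8 in all and at most 12, crops included, and the job is handed in when it is done.

Besides the shell and the picture viewer there is one more tool, called as name(argument=value, ...), one argument or row to a line, values as JSON. apply_moves: Moves the arm, as the interface text tells. Its arguments: {"type":"object","properties":{"angular":{"type":"array"},"delta_pos":{"type":"array"},"jaw":{"type":"array"},"grip_force":{"type":"number"}},"required":["angular","delta_pos","jaw"]}

```bash
ls; mkdir -p pics; python3 - <<'E'
from rig import robot
import cv2
print(robot.get_obs(), robot.grip_depth)
for n in("side","top"):
    p=robot.camera_params(n);print(n,p)
    cv2.imwrite(f"pics/{n}0.png",robot.grab_frame(n)[:,:,::-1])
E
```

```text
pics
{'time_s': 0.0, 'q': array([ 1.18360800e+00,  1.31185721e-01,  1.48926741e+00,  1.13251397e-05,
        1.52298356e+00, -8.53954067e-02]), 'joint_velocities': array([ 1.71399817e-03, -2.45818326e-03, -8.15965970e-05, -1.06541395e-04,
        2.57923283e-03,  1.32329408e-03]), 'joint_efforts': array([-1.21906094e-03, -5.69414985e+01, -5.00539076e+01, -3.14190293e-04,
        1.51241227e-02, -3.93845276e-07]), 'ee_pos': array([0.17810709, 0.57239016, 0.23023627]), 'ee_rot': array([-1.33796549, -0.98289239,  0.98551381]), 'contact_force': array([-0.09482535,  0.66512923, -0.19168208]), 'ft_torque': array([ 0.00758845, -0.07204008,  0.01463843]), 'finger_gap': 1.003099526408043} 0.0187
side {'mtx': array([[435.02014072,   0.        , 314.81653749],
       [  0.        , 435.02014072, 237.73215524],
       [  0.        ,   0.        ,   1.        ]]), 'view': array([[ 0.71693147, -0.69691562,  0.01782912, -0.35835746],
       [-0.45821773, -0.4903439 , -0.7413497 ,  0.42514303],
       [ 0.52540058,  0.52332731, -0.67088207,  0.71864311],
       [ 0.        ,  0.        ,  0.        ,  1.        ]])}
top {'mtx': array([[563.89230291,   0.        , 314.85076521],
       [  0.        , 563.89230291, 241.06697811],
       [  0.        ,   0.        ,   1.        ]]), 'view': array([[ 0.00515773, -0.99995906,  0.00743471,  0.07429655],
       [-0.9865216 , -0.00630412, -0.16350961,  0.58579082],
       [ 0.16354979, -0.00649116, -0.98651373,  1.43705594],
       [ 0.        ,  0.        ,  0.        ,  1.        ]])}
```

View pics/top0.png

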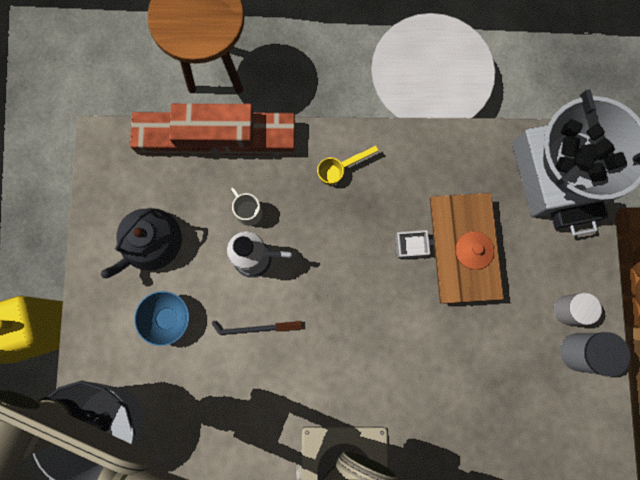

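View pics/side0.png

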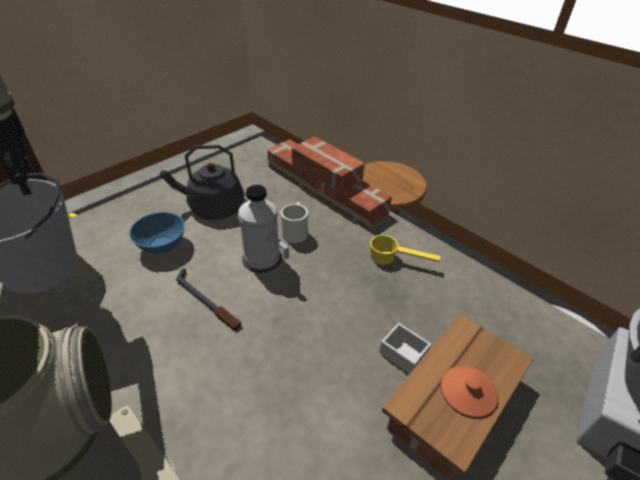

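The top view shows the pan bowl at about (413,244), with its handle to the right under the shelf. The canister cap is at (243,246) and its spout points right (world -y) to about (290,254). Next I'll measure these.

```bash
cat > h.py <<'E'
import numpy as np, cv2
from scipy.spatial.transform import Rotation as R
from rig import robot
def ray(n,uv,z,P=None):
    p=P or robot.camera_params(n);V=p["view"];K=p["mtx"]
    C=-V[:3,:3].T@V[:3,3]
    uv=np.atleast_2d(uv).astype(float)
    d=(np.c_[uv,np.ones(len(uv))]@np.linalg.inv(K).T)@V[:3,:3]
    return C+d*((z-C[2])/d[:,2])[:,None]
def proj(n,X,P=None):
    p=P or robot.camera_params(n);V=p["view"]
    c=np.atleast_2d(X)@V[:3,:3].T+V[:3,3]; u=c@p["mtx"].T
    return u[:,:2]/u[:,2:]
E
python3 - <<'E'
from h import *
im=cv2.imread("pics/top0.png");s=cv2.imread("pics/side0.png")
print(R.from_rotvec(robot.get_obs()["ee_rot"]).as_matrix().round(3))
def blob(im,m,box,z,n):
    x0,y0,x1,y1=box;k=np.zeros(m.shape,np.uint8);k[y0:y1,x0:x1]=m[y0:y1,x0:x1]*255
    c=max(cv2.findContours(k,0,1)[0],key=cv2.contourArea);r=cv2.minAreaRect(c)
    b=cv2.boxPoints(r);print(n,r,ray(n,[r[0]],z).round(4),ray(n,b,z).round(4).tolist());return c
g=im.max(2);h=cv2.cvtColor(im,cv2.COLOR_BGR2HSV)
blob(im,g<45,(225,230,262,262),.219,"top")
blob(im,(h[...,1]<60)&(g>125),(390,225,431,265),.042,"top")
blob(im,(h[...,1]>90)&(h[...,0]<25)&(g>80),(425,185,510,310),.073,"top")
blob(s,s.max(2)<60,(235,180,275,206),.219,"side")
a=cv2.resize(im[215:285,220:320],None,fx=4,fy=4,interpolation=2)
b=cv2.resize(im[215:285,380:480],None,fx=4,fy=4,interpolation=2)
c=cv2.resize(s[180:280,230:330],None,fx=2.8,fy=2.8,interpolation=2)
d=cv2.resize(s[310:410,370:470],None,fx=2.8,fy=2.8,interpolation=2)
cv2.imwrite("pics/c1.png",np.vstack([np.hstack([a,b]),cv2.copyMakeBorder(np.hstack([c,d]),0,0,0,240,0)]))
E
```

```text
[[ 0.297 -0.001 -0.955]
 [ 0.955 -0.002  0.297]
 [-0.002 -1.     0.   ]]
top ((243.25003051757812, 246.25003051757812), (19.091880798339844, 18.384775161743164), 45.0) [[0.5437 0.2449 0.219 ]] [[0.5441, 0.2756, 0.219], [0.575, 0.2463, 0.219], [0.5433, 0.2141, 0.219], [0.5128, 0.2435, 0.219]]
top ((409.5, 245.0), (39.0, 38.0), 0.0) [[ 0.5774 -0.1727  0.042 ]] [[0.5265, -0.1203, 0.042], [0.6282, -0.1219, 0.042], [0.6289, -0.2258, 0.042], [0.5271, -0.2229, 0.042]]
top ((466.00494384765625, 247.5495147705078), (109.3545913696289, 63.781883239746094), 84.2894058227539) [[ 0.5667 -0.3135  0.073 ]] [[0.7023, -0.221, 0.073], [0.7206, -0.3889, 0.073], [0.435, -0.4035, 0.073], [0.418, -0.2408, 0.073]]
side ((255.5, 194.0), (16.0, 19.0), 90.0) [[0.5367 0.2346 0.219 ]] [[0.54, 0.2735, 0.219], [0.5719, 0.244, 0.219], [0.5336, 0.1973, 0.219], [0.5031, 0.2256, 0.219]]
```

View pics/c1.png

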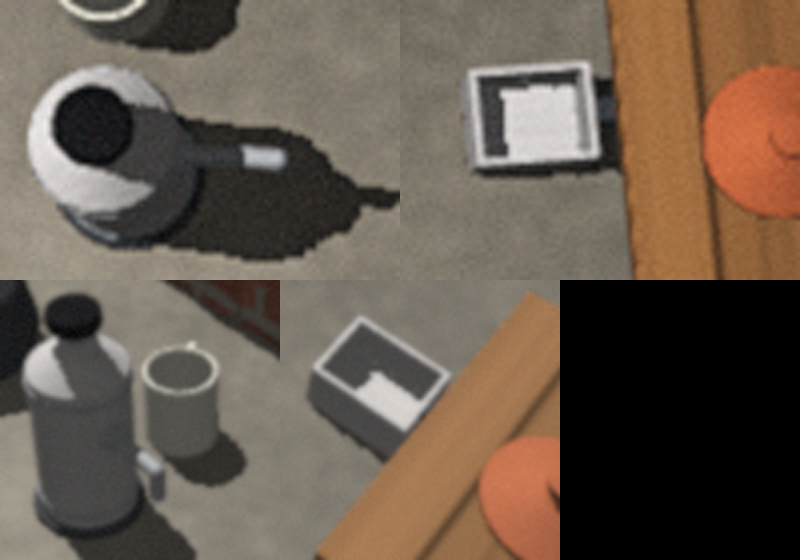

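The crops show the outer corners of the pan rim and the lit end of the spout clearly. I'll convert those pixels to positions.

```bash
python3 - <<'E'
from h import *
f=lambda p,o,k:(np.array(p)+.5)/k-.5+o
rim=ray("top",f([(69,70),(190,63),(201,161),(71,170)],[380,215],4),.042)
print("rim top",rim.round(4).tolist(),rim.mean(0).round(4))
rs=ray("side",f([(361-280,318-280),(448-280,376-280),(405-280,430-280),(315-280,370-280)],[370,310],2.8),.042)
print("rim side",rs.round(4).tolist(),rs.mean(0).round(4))
for r in(rim,):
    e=[r[0]-r[1],r[3]-r[2]];print([np.degrees(np.arctan2(-v[0],v[1])) for v in e],[np.linalg.norm(v) for v in e])
    e=[r[0]-r[3],r[1]-r[2]];print([np.degrees(np.arctan2(v[1],v[0])) for v in e],[np.linalg.norm(v) for v in e])
sp=ray("top",f([(285,157)],[220,215],4),.112)
ss=ray("side",f([(157,494-280)],[230,180],2.8),.080)
ft=ray("side",f([(88,534-280)],[230,180],2.8),.0)
ed=ray("top",f([(608-400,0),(632-400,279)],[380,215],4),.073)
pe=ray("top",[(383,149)],.02)
print(sp,ss,"foot nearest",ft,"edge",ed,pe)
E
```

```text
rim top [[0.6118, -0.1399, 0.042], [0.617, -0.2205, 0.042], [0.5514, -0.2259, 0.042], [0.5448, -0.14, 0.042]] [ 0.5813 -0.1816  0.042 ]
rim side [[0.6113, -0.1432, 0.042], [0.6161, -0.22, 0.042], [0.556, -0.225, 0.042], [0.5487, -0.1488, 0.042]] [ 0.583  -0.1842  0.042 ]
[np.float64(3.729183042221086), np.float64(4.337688498738223)] [np.float64(0.0807065761447065), np.float64(0.08617299140895036)]
[np.float64(0.06000999062060797), np.float64(4.753141830500884)] [np.float64(0.06694087344674629), np.float64(0.06589900460393655)]
[[0.54178643 0.13806209 0.112     ]] [[0.54551931 0.14767111 0.08      ]] foot nearest [[0.51802835 0.21408008 0.        ]] edge [[ 0.65317657 -0.22690931  0.073     ]
 [ 0.47082503 -0.23704803  0.073     ]] [[ 0.84884072 -0.10933591  0.02      ]]
```

```bash
cat >> h.py <<'E'
def goto(pos,yaw,o=None):
    """delta_pos, angular from the current pose to TCP pos, tool x at yaw deg, tool y down"""
    o=o or robot.get_obs();A=R.from_rotvec(o["ee_rot"])
    c,s=np.cos(np.radians(yaw)),np.sin(np.radians(yaw))
    T=R.from_matrix(np.array([[c,s,0],[0,0,-1],[-s,c,0]]).T)
    print("d",A.inv().apply(np.array(pos)-o["ee_pos"]).round(4),"a",(A.inv()*T).as_rotvec().round(4))
E
python3 - <<'E'
from h import *
goto((.582,-.168,.20),3.5)
E
```

```text
d [-0.5868  0.0312 -0.6057] a [ 9.0000e-04  1.2079e+00 -1.6000e-03]
```

apply_moves(
  angular=[
    [0.001, 1.208, -0.002],
    [0.001, 1.208, -0.002],
    [0.001, 1.208, -0.002],
    [0.001, 1.208, -0.002],
    [0.001, 1.208, -0.002],
    [0.001, 1.208, -0.002],
    [0.001, 1.208, -0.002],
    [0.001, 1.208, -0.002],
    [0.001, 1.208, -0.002],
    [0.001, 1.208, -0.002],
  ],
  delta_pos=[
    [-0.587, 0.0, -0.606],
    [-0.587, 0.0, -0.606],
    [-0.587, 0.0, -0.606],
    [-0.587, 0.0, -0.606],
    [-0.587, 0.0, -0.606],
    [-0.587, 0.0, -0.606],
    [-0.587, 0.0, -0.606],
    [-0.587, 0.0, -0.606],
    [-0.587, 0.0, -0.606],
    [-0.587, 0.0, -0.606],
  ],
  jaw=[1, 1, 1, 1, 1, 1, 1, 1, 1, 1],
)

```text
time_s: 1.1
ee_pos: [0.4182, 0.132, 0.2312]
ee_rot: [-1.568, -0.048, 0.047]
contact_force: [0.9, 1.0, -0.0]
finger_gap: 1.0
```

```bash
python3 - <<'E'
from h import *
goto((.582,-.168,.20),3.5)
E
```

```text
d [ 0.1453  0.0308 -0.3095] a [-0.0019 -0.0006  0.0013]
```

apply_moves(
  angular=[
    [0, 0, 0],
    [0, 0, 0],
    [0, 0, 0],
    [0, 0, 0],
    [0, 0, 0],
    [0, 0, 0],
    [0, 0, 0],
    [0, 0, 0],
    [0, 0, 0],
    [0, 0, 0],
  ],
  delta_pos=[
    [0.145, 0.03, -0.31],
    [0.145, 0.03, -0.31],
    [0.145, 0.03, -0.31],
    [0.145, 0.03, -0.31],
    [0.145, 0.03, -0.31],
    [0.145, 0.03, -0.31],
    [0.145, 0.03, -0.31],
    [0.145, 0.03, -0.31],
    [0.145, 0.03, -0.31],
    [0.145, 0.03, -0.31],
  ],
  jaw=[1, 1, 1, 1, 1, 1, 1, 1, 1, 1],
)

```text
time_s: 2.1
ee_pos: [0.5811, -0.1657, 0.2007]
ee_rot: [-1.568, -0.049, 0.048]
contact_force: [-0.3, 0.3, -0.3]
finger_gap: 0.998
```

```bash
python3 - <<'E'
from h import *
P=robot.camera_params("wrist");im=robot.grab_frame("wrist")[:,:,::-1].copy()
np.savez("w1.npz",**P)
cv2.imwrite("pics/w1.png",im)
goto((.582,-.168,.20),3.5)
c,s=np.cos(.061),np.sin(.061);q=np.array([(32,40),(32,-40),(-32,-40),(-32,40)])/1000@np.array([[c,s],[-s,c]])
print(proj("wrist",np.c_[q+[.582,-.183],[.042]*4],P).round(0).tolist())
E
```

```text
d [ 0.0006  0.0011 -0.0026] a [-0.0021  0.001   0.0012]
[[362.0, 183.0], [358.0, 286.0], [275.0, 286.0], [272.0, 183.0]]
```

View pics/w1.png

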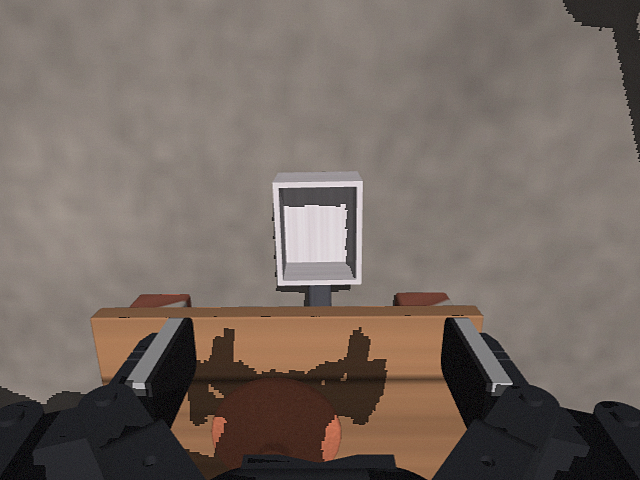

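The wrist view shows the bowl rim at (274,182) to (361,284), within about 2 px of the predicted corners. The pan pose is confirmed, so I'll descend and grip.

apply_moves(
  angular=[
    [0, 0, 0],
    [0, 0, 0],
    [0, 0, 0],
    [0, 0, 0],
    [0, 0, 0],
    [0, 0, 0],
    [0, 0, 0],
    [0, 0, 0],
    [0, 0, 0],
    [0, 0, 0],
  ],
  delta_pos=[
    [0, 0.045, -0.002],
    [0, 0.09, -0.002],
    [0, 0.13, -0.002],
    [0, 0.16, -0.002],
    [0, 0.18, -0.002],
    [0, 0.191, -0.002],
    [0, 0.191, -0.002],
    [0, 0.191, -0.002],
    [0, 0.191, -0.002],
    [0, 0.191, -0.002],
  ],
  jaw=[1, 1, 1, 1, 1, 1, 1, 0.4, 0.4, 0.4],
  grip_force=25,
)

```text
time_s: 3.15
ee_pos: [0.5832, -0.1685, 0.0121]
ee_rot: [-1.569, -0.051, 0.045]
contact_force: [-1.7, 1.0, 7.8]
finger_gap: 0.742
```

apply_moves(
  angular=[
    [0, 0, 0],
    [0, 0, 0],
    [0, 0, 0],
  ],
  delta_pos=[
    [0, 0, 0],
    [0, 0, 0],
    [0, 0, 0],
  ],
  jaw=[0.4, 0.4, 0.4],
)

```text
time_s: 3.45
ee_pos: [0.5832, -0.1685, 0.012]
ee_rot: [-1.569, -0.051, 0.045]
contact_force: [-1.4, 1.4, 7.0]
finger_gap: 0.745
```

apply_moves(
  angular=[
    [0, 0, 0],
    [0, 0, 0],
    [0, 0, 0],
    [0, 0, 0],
    [0, 0, 0],
    [0, 0, 0],
    [0, 0, 0],
    [0, 0, 0],
    [0, 0, 0],
    [0, 0, 0],
  ],
  delta_pos=[
    [0, -0.006, 0],
    [0, -0.006, 0.005],
    [0, -0.006, 0.02],
    [0, -0.006, 0.045],
    [0, -0.006, 0.075],
    [0, -0.006, 0.11],
    [0, -0.006, 0.145],
    [0, -0.006, 0.17],
    [0, -0.006, 0.18],
    [0, -0.006, 0.18],
  ],
  jaw=[0.4, 0.4, 0.4, 0.4, 0.4, 0.4, 0.4, 0.4, 0.4, 0.4],
)

```text
time_s: 4.45
ee_pos: [0.5701, 0.0135, 0.0158]
ee_rot: [-1.568, -0.05, 0.05]
contact_force: [-0.4, -0.6, -2.0]
finger_gap: 0.747
```

```bash
python3 - <<'E'
from h import *
print(robot.get_obs()["contact_force"],robot.get_obs()["ee_pos"])
im=np.hstack([cv2.resize(robot.grab_frame(n),(400,300)) for n in("side","wrist")])
cv2.imwrite("pics/p2.png",im[:,:,::-1])
E
```

```text
[-0.44963469 -0.56008829 -1.98065942] [0.57008606 0.01346066 0.01580767]
```

View pics/p2.png

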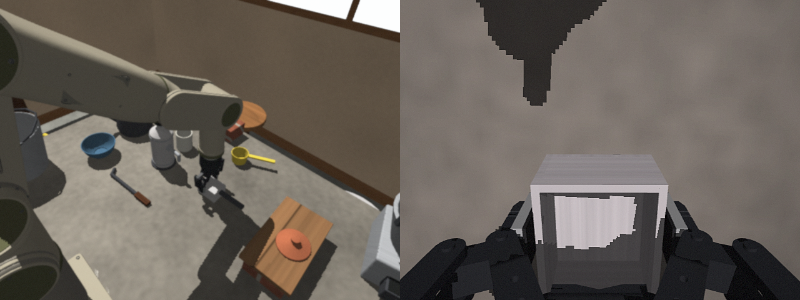

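The pan is clear of the shelf and lifted, and the -2 N reading matches its weight. Lid and bystanders haven't moved. Now I'll set it down, release and back off toward the handle.

apply_moves(
  angular=[
    [0, 0, 0],
    [0, 0, 0],
    [0, 0, 0],
    [0, 0, 0],
    [0, 0, 0],
    [0, 0, 0],
    [0, 0, 0],
    [0, 0, 0],
    [0, 0, 0],
    [0, 0, 0],
  ],
  delta_pos=[
    [0, 0.003, 0],
    [0, 0.005, 0],
    [0, 0.005, 0],
    [0, 0.005, 0],
    [0, 0.005, 0],
    [0, 0.005, 0],
    [0, -0.02, 0],
    [0, -0.06, 0],
    [0, -0.1, 0],
    [0, -0.13, -0.02],
  ],
  jaw=[0.4, 0.4, 0.4, 1, 1, 1, 1, 1, 1, 1],
)

```text
time_s: 5.55
ee_pos: [0.5726, -0.0074, 0.1489]
ee_rot: [-1.568, -0.052, 0.047]
contact_force: [1.3, -0.8, 0.0]
finger_gap: 0.998
```

apply_moves(
  angular=[
    [0, 0, 0],
    [0, 0, 0],
    [0, 0, 0],
    [0, 0, 0],
  ],
  delta_pos=[
    [0, 0, -0.04],
    [0, 0, -0.078],
    [0, 0, -0.078],
    [0, 0, -0.078],
  ],
  jaw=[1, 1, 1, 1],
)

```text
time_s: 5.95
ee_pos: [0.5765, -0.0874, 0.1458]
ee_rot: [-1.568, -0.047, 0.046]
contact_force: [-0.2, 0.8, -0.3]
finger_gap: 0.999
```

```bash
python3 - <<'E'
from h import *
P=robot.camera_params("wrist");im=robot.grab_frame("wrist")[:,:,::-1].copy()
np.savez("w3.npz",**P)
o=robot.get_obs();print(o["ee_pos"],o["contact_force"],o["finger_gap"])
cv2.imwrite("pics/w3.png",im)
c,s=np.cos(.061),np.sin(.061);q=np.array([(32,40),(32,-40),(-32,-40),(-32,40)])/1000@np.array([[c,s],[-s,c]])
print(proj("wrist",np.c_[q+[.571,-.0015],[.042]*4],P).round(0).tolist())
E
```

```text
[ 0.57641353 -0.086439    0.14564414] [ 0.033381   -0.32954121 -0.66370041] 1.0021736930326752
[[378.0, 4.0], [372.0, 160.0], [260.0, 160.0], [253.0, 4.0]]
```

View pics/w3.png

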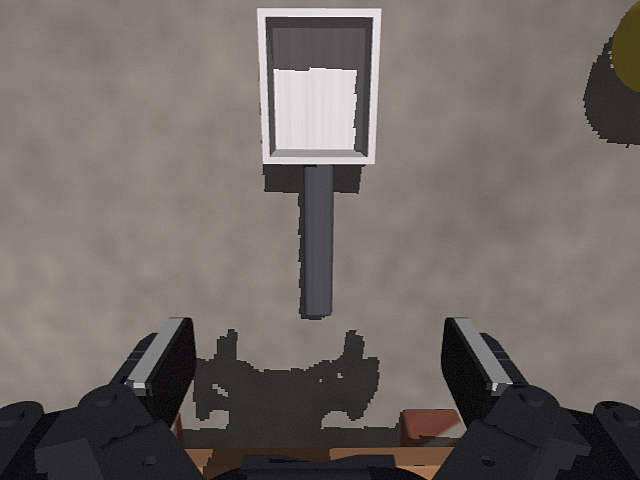

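```bash
python3 - <<'E'
from h import *
P=dict(np.load("w3.npz"))
r=ray("wrist",[(258,9),(381,9),(375,163),(264,163)],.042,P);print(r.round(4).tolist(),r.mean(0))
h=ray("wrist",[(303,316),(330,316)],.040,P);print(h.round(4),h.mean(0))
c=r.mean(0)[:2];d=h.mean(0)[:2]-c;L=np.linalg.norm(d);d/=L;print(L,"yaw",np.degrees(np.arctan2(d[0],-d[1])))
g=c+.082*d;print("grip",g)
goto((*g,.0145),3.5)
E
```

```text
[[0.539, 0.0341, 0.042], [0.6022, 0.038, 0.042], [0.6072, -0.0409, 0.042], [0.5438, -0.0447, 0.042]] [ 0.57304668 -0.00336699  0.042     ]
[[ 0.5709 -0.1423  0.04  ]
 [ 0.5883 -0.1413  0.04  ]] [ 0.57961571 -0.14179498  0.04      ]
0.13858377040109274 yaw 2.7169061989760888
grip [ 0.57693358 -0.08527482]
d [0.0005 0.1311 0.0008] a [-0.0025 -0.001   0.0005]
```

apply_moves(
  angular=[
    [0, 0, 0],
    [0, 0, 0],
    [0, 0, 0],
    [0, 0, 0],
    [0, 0, 0],
    [0, 0, 0],
    [0, 0, 0],
    [0, 0, 0],
    [0, 0, 0],
    [0, 0, 0],
  ],
  delta_pos=[
    [0, 0.045, 0.001],
    [0, 0.085, 0.001],
    [0, 0.115, 0.001],
    [0, 0.131, 0.001],
    [0, 0.131, 0.001],
    [0, 0.131, 0.001],
    [0, 0.131, 0.001],
    [0, 0.131, 0.001],
    [0, 0.131, 0.001],
    [0, 0.131, 0.001],
  ],
  jaw=[1, 1, 1, 1, 0.6, 0.05, 0.05, 0.05, 0.05, 0.05],
  grip_force=60,
)

```text
time_s: 7.0
ee_pos: [0.5779, -0.0858, 0.0166]
ee_rot: [-1.569, -0.05, 0.045]
contact_force: [-0.7, -0.7, 6.0]
finger_gap: 0.195
```

apply_moves(
  angular=[
    [0, 0, 0],
    [0, 0, 0],
    [0, 0, 0],
    [0, 0, 0],
    [0, 0, 0],
    [0, 0, 0],
  ],
  delta_pos=[
    [0, 0, 0],
    [0, 0, 0],
    [0, 0, 0],
    [0, -0.006, 0],
    [0, -0.008, 0],
    [0, -0.008, 0],
  ],
  jaw=[0.05, 0.05, 0.05, 0.05, 0.05, 0.05],
)

```text
time_s: 7.6
ee_pos: [0.5767, -0.0854, 0.0232]
ee_rot: [-1.568, -0.049, 0.047]
contact_force: [-0.1, -0.3, -2.2]
finger_gap: 0.196
```

```bash
python3 - <<'E'
from h import *
P=robot.camera_params("wrist");im=robot.grab_frame("wrist")[:,:,::-1].copy()
np.savez("w4.npz",**P)
o=robot.get_obs();print(o["ee_pos"],o["contact_force"],o["finger_gap"])
t=robot.grab_frame("top")[:,:,::-1]
cv2.imwrite("pics/p4.png",np.hstack([cv2.resize(im,(400,300)),cv2.resize(t[150:330,190:430],(400,300))]))
E
```

```text
[ 0.57649372 -0.08533586  0.02290047] [ 1.28708568  0.3474662  -1.85545942] 0.2010990410306464
```

View pics/p4.png

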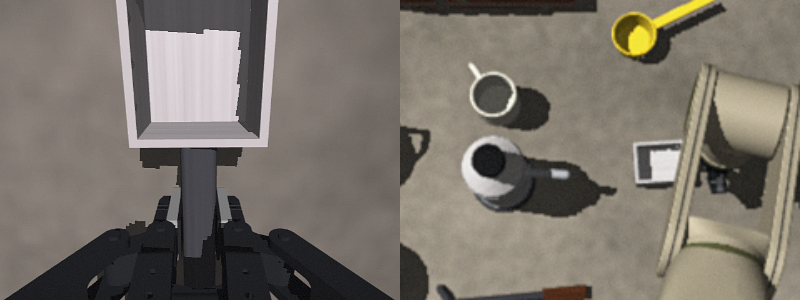

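```bash
python3 - <<'E'
from h import *
V=np.load("w4.npz")["view"];o=robot.get_obs()
print("cam rel TCP",-V[:3,:3].T@V[:3,3]-o["ee_pos"],V[2,:3])
goto((.543,.0,.0235),0)
E
```

```text
cam rel TCP [-0.00424241  0.0803871   0.143141  ] [ 0.0212623  -0.30937802 -0.9507014 ]
d [-0.0281 -0.0006  0.0871] a [-0.002   0.061   0.0003]
```

apply_moves(
  angular=[
    [0, 0.061, 0],
    [0, 0.061, 0],
    [0, 0.061, 0],
    [0, 0.061, 0],
    [0, 0.061, 0],
    [0, 0.061, 0],
  ],
  delta_pos=[
    [-0.005, 0, 0.02],
    [-0.014, 0, 0.045],
    [-0.022, 0, 0.07],
    [-0.028, 0, 0.087],
    [-0.028, 0, 0.087],
    [-0.028, 0, 0.087],
  ],
  jaw=[0.05, 0.05, 0.05, 0.05, 0.05, 0.05],
)

```text
time_s: 8.3
ee_pos: [0.5435, -0.0001, 0.0231]
ee_rot: [-1.569, -0.002, 0.0]
contact_force: [-0.2, -0.9, -2.7]
finger_gap: 0.197
```

```bash
python3 - <<'E'
from h import *
P=robot.camera_params("wrist");im=robot.grab_frame("wrist")[:,:,::-1].copy()
np.savez("w5.npz",**P)
o=robot.get_obs();print(o["ee_pos"],o["contact_force"],o["finger_gap"])
cv2.imwrite("pics/w5.png",im)
print(proj("wrist",[(.543,.140,.08),(.543,.133,.112),(.543,.14,.119)],P))
E
```

```text
[ 5.43781778e-01 -5.38796671e-04  2.32629506e-02] [ 0.44373928 -0.32468794 -2.29685541] 0.19606069406344323
[[ 313.57430308 -328.72820332]
 [ 310.30358673 -583.04091929]
 [ 308.16477941 -935.47900122]]
```

View pics/w5.png

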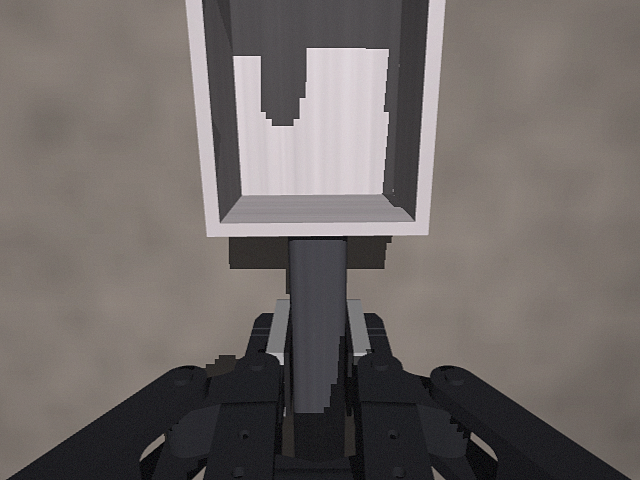

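The wrist camera is tilted back and shows only the held bowl, so the spout never enters its view. I'll rely on the top and side measurements, which put the spout at about (0.5425, 0.142).

apply_moves(
  angular=[
    [0, 0, 0],
    [0, 0, 0],
    [0, 0, 0],
    [0, 0, 0],
    [0, 0, 0],
    [0, 0, 0],
  ],
  delta_pos=[
    [0, 0, 0.01],
    [-0.001, 0, 0.025],
    [-0.0015, 0, 0.043],
    [-0.0015, 0, 0.055],
    [-0.0015, 0, 0.06],
    [-0.0015, 0, 0.06],
  ],
  jaw=[0.05, 0.05, 0.05, 0.05, 0.05, 0.05],
)

```text
time_s: 8.95
ee_pos: [0.5419, 0.0606, 0.0232]
ee_rot: [-1.569, -0.002, 0.0]
contact_force: [0.7, -0.8, -2.3]
finger_gap: 0.197
```

```bash
python3 - <<'E'
from h import *
o=robot.get_obs();print(o["ee_pos"],o["contact_force"],o["finger_gap"])
t=robot.grab_frame("top")[:,:,::-1];s=robot.grab_frame("side")[:,:,::-1]
cv2.imwrite("pics/top6.png",t);cv2.imwrite("pics/side6.png",s)
cv2.imwrite("pics/p6.png",np.hstack([cv2.resize(t[210:310,220:320],(400,400),interpolation=2),cv2.resize(s[180:280,230:330],(400,400),interpolation=2)]))
E
```

```text
[0.54194799 0.06062246 0.02324571] [ 0.73951598 -0.83548655 -2.33720766] 0.19698170844451135
```

View pics/p6.png

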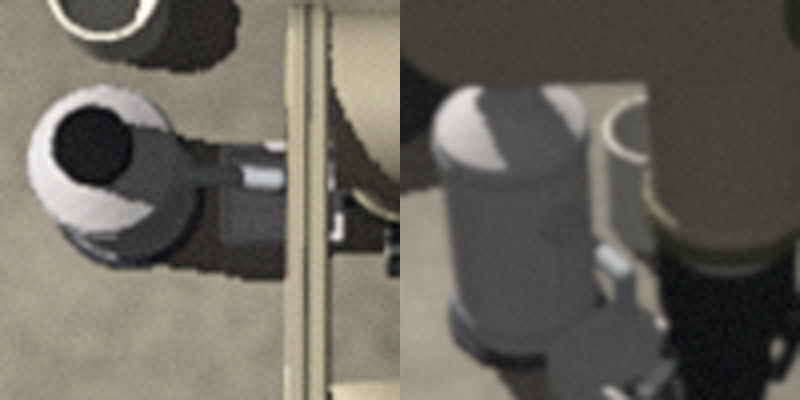

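The top crop shows the bowl centre at about (280,195). Allowing for parallax, the spout end falls at about (278,197), so the pan is centred. Lower it and release.

apply_moves(
  angular=[
    [0, 0, 0],
    [0, 0, 0],
    [0, 0, 0],
    [0, 0, 0],
    [0, 0, 0],
    [0, 0, 0],
    [0, 0, 0],
    [0, 0, 0],
    [0, 0, 0],
    [0, 0, 0],
  ],
  delta_pos=[
    [0, 0.003, 0],
    [0, 0.006, 0],
    [0, 0.0075, 0],
    [0, 0.0075, 0],
    [0, 0.0075, 0],
    [0, 0.0075, 0],
    [0, 0.0075, 0],
    [0, 0.0075, 0],
    [0, -0.01, 0],
    [0, -0.04, 0],
  ],
  jaw=[0.05, 0.05, 0.05, 0.05, 0.7, 0.7, 0.7, 0.7, 0.7, 0.7],
)

```text
time_s: 10.05
ee_pos: [0.5395, 0.0597, 0.0611]
ee_rot: [-1.569, 0.004, 0.004]
contact_force: [0.3, -0.3, 0.4]
finger_gap: 0.702
```

apply_moves(
  angular=[
    [0, 0, 0],
    [0, 0, 0],
    [0, 0, 0],
    [0, 0, 0],
    [0, 0, 0],
    [0, 0, 0],
    [0, 0, 0],
    [0, 0, 0],
    [0, 0, 0],
    [0, 0, 0],
  ],
  delta_pos=[
    [0, -0.04, -0.01],
    [0, -0.08, -0.02],
    [0, -0.12, -0.05],
    [0, -0.16, -0.09],
    [0, -0.2, -0.13],
    [0, -0.22, -0.17],
    [0, -0.22, -0.19],
    [0, -0.22, -0.2],
    [0, -0.22, -0.2],
    [0, -0.22, -0.2],
  ],
  jaw=[0.7, 0.7, 0.7, 0.7, 0.7, 0.7, 0, 0, 0, 0],
)

```text
time_s: 11.05
ee_pos: [0.5413, -0.1396, 0.2816]
ee_rot: [-1.568, 0.001, 0.001]
contact_force: [0.1, 0.1, 0.2]
finger_gap: 0.019
```

```bash
python3 - <<'E'
from h import *
o=robot.get_obs();print(o["ee_pos"],o["contact_force"],o["finger_gap"])
t=robot.grab_frame("top")[:,:,::-1];s=robot.grab_frame("side")[:,:,::-1]
cv2.imwrite("pics/top7.png",t);cv2.imwrite("pics/side7.png",s)
cv2.imwrite("pics/p7.png",np.hstack([cv2.resize(t[210:310,220:320],(400,400),interpolation=2),cv2.resize(s[180:280,230:330],(400,400),interpolation=2)]))
E
```

```text
[ 0.54130823 -0.13961494  0.28160146] [0.06573333 0.08852639 0.2127324 ] 0.018608676280002366
```

View pics/p7.png

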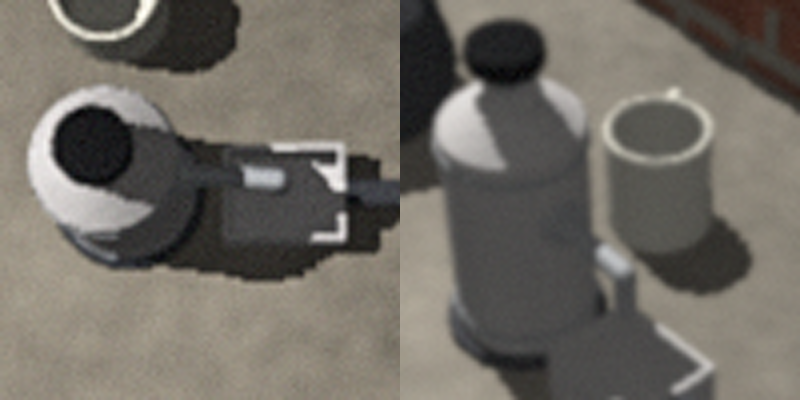

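```bash
python3 - <<'E'
from h import *
f=lambda p,o,k:(np.array(p,float)+.5)/k-.5+o
# top: rim corners seen (right side) and left edge
r=ray("top",f([(346,144),(346,241),(221,241),(222,147)],[220,210],4),.042);print("rim",r.round(4).tolist(),r.mean(0))
rs=ray("side",f([(256,325),(312,364)],[230,180],4),.042);print("side rim far edge",rs.round(4))
c=r.mean(0)
for sp in([.5425,.140,.08],[.5425,.142,.08]):
  print("spout pred side crop",(proj("side",sp)-[230,180])*4)
print("tube centre top",ray("top",f([(285,177)],[220,210],4),.112), ray("side",f([(225,306)],[230,180],4),.08))
im=cv2.imread("pics/side7.png")
E
```

```text
rim [[0.574, 0.1006, 0.042], [0.5096, 0.1001, 0.042], [0.5091, 0.182, 0.042], [0.5715, 0.1824, 0.042]] [0.54106096 0.14127893 0.042     ]
side rim far edge [[0.5733 0.1515 0.042 ]
 [0.5757 0.104  0.042 ]]
spout pred side crop [[227.77375466 313.57997979]]
spout pred side crop [[225.51987282 311.82955782]]
tube centre top [[0.54178643 0.13806209 0.112     ]] [[0.54569495 0.14742404 0.08      ]]
```

Pan centre measures (0.541, 0.141), with the spout over its middle and the gripper clear. Next is the cap.

apply_moves(
  angular=[
    [0, 0, 0],
    [0, 0, 0],
    [0, 0, 0],
    [0, 0, 0],
    [0, 0, 0],
    [0, 0, 0],
    [0, 0, 0],
    [0, 0, 0],
    [0, 0, 0],
    [0, 0, 0],
  ],
  delta_pos=[
    [0.002, 0, 0.04],
    [0.002, 0, 0.09],
    [0.002, 0, 0.14],
    [0.002, 0, 0.19],
    [0.002, 0, 0.24],
    [0.002, 0, 0.29],
    [0.002, 0, 0.34],
    [0.002, 0, 0.384],
    [0.002, 0, 0.384],
    [0.002, 0, 0.384],
  ],
  jaw=[0, 0, 0, 0, 0, 0, 0, 0, 0, 0],
)

```text
time_s: 12.15
ee_pos: [0.5425, 0.2453, 0.2828]
ee_rot: [-1.57, -0.003, 0.003]
contact_force: [0.7, -0.2, 0.1]
finger_gap: 0.004
```

apply_moves(
  angular=[
    [0, 0, 0],
    [0, 0, 0],
    [0, 0, 0],
    [0, 0, 0],
    [0, 0, 0],
  ],
  delta_pos=[
    [0, 0.02, 0],
    [0, 0.04, 0],
    [0, 0.052, 0],
    [0, 0.055, 0],
    [0, 0.055, 0],
  ],
  jaw=[0, 0, 0, 0, 0],
)

```text
time_s: 12.65
ee_pos: [0.5436, 0.2428, 0.2284]
ee_rot: [-1.569, 0.0, -0.001]
contact_force: [0.7, -1.7, 0.6]
finger_gap: -0.001
```

```bash
python3 - <<'E'
from h import *
o=robot.get_obs();print(o["ee_pos"],o["contact_force"],o["finger_gap"])
goto((.5435,.2445,.200),0,o)
E
```

```text
[0.54361339 0.2427631  0.22842223] [ 0.67000094 -1.69542888  0.63799104] -0.0008652173004415831
d [-0.0001  0.0284  0.0017] a [-0.0015 -0.0007  0.0002]
```

apply_moves(
  angular=[
    [0, 0, 0],
    [0, 0, 0],
    [0, 0, 0],
    [0, 0, 0],
    [0, 0, 0],
    [0, 0, 0],
  ],
  delta_pos=[
    [0, 0.008, 0.001],
    [0, 0.014, 0.001],
    [0, 0.02, 0.001],
    [0, 0.024, 0.001],
    [0, 0.026, 0.001],
    [0, 0.026, 0.001],
  ],
  jaw=[0, 0, 0, 0, 0, 0],
)

```text
time_s: 13.25
ee_pos: [0.5447, 0.2447, 0.2042]
ee_rot: [-1.568, -0.003, -0.003]
contact_force: [-0.8, -0.5, 8.3]
finger_gap: -0.002
```

apply_moves(
  angular=[
    [0, 0, 0],
    [0, 0, 0],
    [0, 0, 0],
    [0, 0, 0],
    [0, 0, 0],
  ],
  delta_pos=[
    [0, 0.002, 0],
    [0, 0.005, 0],
    [0, 0.006, 0],
    [0, 0.006, 0],
    [0, 0.006, 0],
  ],
  jaw=[0, 0, 0, 0, 0],
)

```text
time_s: 13.75
ee_pos: [0.5451, 0.2448, 0.2036]
ee_rot: [-1.567, -0.005, -0.005]
contact_force: [-16.0, -6.9, 38.0]
finger_gap: -0.001
```

The force jumped from 8 to 38 N with only 0.6 mm of travel, so the cap is on its stop. Releasing.

apply_moves(
  angular=[
    [0, 0, 0],
    [0, 0, 0],
    [0, 0, 0],
    [0, 0, 0],
    [0, 0, 0],
    [0, 0, 0],
    [0, 0, 0],
    [0, 0, 0],
    [0, 0, 0],
    [0, 0, 0],
  ],
  delta_pos=[
    [0, -0.006, 0],
    [0, -0.015, 0],
    [0, -0.03, 0],
    [0, -0.06, 0],
    [0, -0.1, 0],
    [0, -0.1, -0.05],
    [0, -0.1, -0.1],
    [0, -0.1, -0.15],
    [0, -0.1, -0.2],
    [0, -0.1, -0.25],
  ],
  jaw=[0, 0, 0, 0, 0, 0, 0, 0, 0, 0],
)

```text
time_s: 14.75
ee_pos: [0.543, -0.0074, 0.2962]
ee_rot: [-1.569, -0.001, 0.0]
contact_force: [1.0, -0.2, 0.5]
finger_gap: 0.006
```

apply_moves(
  angular=[
    [0, 0, 0],
    [0, 0, 0],
    [0, 0, 0],
    [0, 0, 0],
    [0, 0, 0],
  ],
  delta_pos=[
    [0, 0, -0.04],
    [0, 0, -0.08],
    [0, 0, -0.1],
    [0, 0, -0.1],
    [0, 0, -0.1],
  ],
  jaw=[0, 0, 0, 0, 0],
)

```text
time_s: 15.25
ee_pos: [0.5434, -0.1057, 0.2957]
ee_rot: [-1.568, 0.001, -0.001]
contact_force: [0.2, 0.6, -0.6]
finger_gap: -0.0
```

```bash
python3 - <<'E'
from h import *
o=robot.get_obs();print(o["time_s"],o["ee_pos"],o["contact_force"])
t=robot.grab_frame("top")[:,:,::-1];s=robot.grab_frame("side")[:,:,::-1]
cv2.imwrite("pics/p8.png",np.hstack([cv2.resize(t[90:350,100:450],(400,300)),cv2.resize(s[130:330,120:450],(400,300))]))
for a,b,bx in(("top",t,(225,230,262,262)),("side",s,(235,180,275,206))):
  for im in(cv2.imread(f"pics/{a}0.png"),b):
    m=im.max(2)[bx[1]:bx[3],bx[0]:bx[2]]<50;y,x=np.nonzero(m);print(a,x.mean()+bx[0],y.mean()+bx[1],m.sum())
E
```

```text
15.25 [ 0.54344278 -0.10565937  0.29572617] [ 0.24389067  0.58137979 -0.55911735]
top 243.3116883116883 246.2305194805195 308
top 243.22697368421052 246.27302631578948 304
side 248.41411764705882 193.41882352941175 425
side 248.42482100238664 193.44630071599045 419
```

View pics/p8.png

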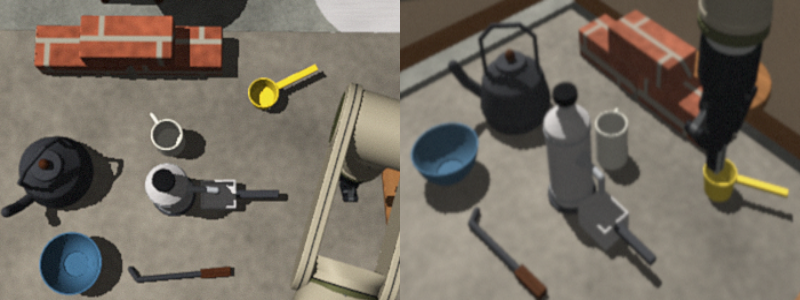

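The cap is back up, the pan sits flat under the spout, and the bystanders in view haven't moved. Handing in.

```bash
python3 -c "
from rig import robot
print(robot.finish_job())"
```

```text
the job is handed in; nothing more can be done
None
```

The pan is out from under the shelf and flat on the ledge under the spout. I let go of it, then pressed the cap to its stop, let it come back up, and handed the job in at about 15 s of the 53 s limit.

**Moves:** I drew the pan out by its bowl, set it down and picked it up again by the handle. I then placed it under the spout, released it and pressed the cap with the fingers shut.

**Last checks:**
- **Pan position:** the centre of the bowl measured (0.541, 0.141), and I take the spout to be at about (0.5425, 0.142). The separate spout estimates disagreed: y ranged from 0.138 to 0.147 and x from 0.542 to 0.546. The miss is therefore known only to about 6 mm.
- **Cap:** it stopped at about 15 mm of travel, where the force jumped from 8 N to 38 N. After release its image was within 0.1 px of the start in both views.
- **Force:** that 38 N came from the finger tips, with 16 N of it also sideways. It is close to the 40 N limit set for the arm and gripper body.
- **Other things:** by eye, the mug, scoop, poker, kettle and dish look unmoved. The shelf lid was out of the last crop. I last saw it in place after the pan was pulled out, and nothing went near it after that.

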